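# Load the last slide and unclip the cassette

## Task

Take the slide carrier out of the drip stand by its black tab and slide it edgewise into the empty middle slot of the slide cassette until it is fully home, and let go of it. Then pinch the cassette's two side catches together with the fingers, lift the cassette level and straight up out of its dock, and finish while still holding it by the pinched catches, at least 12 cm above where it sat, with the carrier still in it. Leave everything else on the bench where it stands.

Things in the scene. Friction and masses are not known exactly. Their poses are not given: they have to be found in the camera images.
- dock: Grey dock fixed to the bench; origin centre of its underside. Base plate 116 (x) x 104 (y) x 18 thick; the cassette sits centred on its top (z = 18 mm), axes parallel, 1 mm play between low guides. At y = +-34 to +-47 mm, |x| < 17, metal lugs rise 20 mm above the plate, hooked over the lips of the cassette's catches: it cannot be lifted until both catches are pressed in.
- cassette: White slide cassette in the dock, 0.13 to 0.26 kg: open box 84 (x) x 44 (y) x 58 high, origin centre of its underside, z up. Six glass slides, none over 55 mm high, stand across it, three each side of the empty middle slot. A sprung grey catch plate stands along each y side, 26 long (x), centred at x = 0, 8 to 56 mm up; 66 mm over both outer faces when free, 54 when pressed.
- slot (a point): Middle of the floor of the cassette's empty slot, 4 mm above the cassette's underside, at its x = 0, y = 0. The slot is 7 mm wide (along the cassette's x) and 38 mm long (along y); its mouth flares to about 12 mm wide at the top, 54 mm above this point. Axes as the cassette's.
- catch_l (a joint): Travel of the catch on the cassette's +y side: 0 free, 0.006 m fully pressed in (towards the cassette's middle); a spring resists with about 2 N at the start and 4 N at the end of the travel. A 4.5 mm lip at its foot, 8 to 12 mm up, sits under the dock's lug and comes free above about 0.0045 m.
- catch_r (a joint): The same for the catch on the -y side.
- catch_l_pad (a point): Point on the outer face of the +y catch where a finger presses: 33 mm from the cassette's middle when free, 44 mm above the cassette's underside. Moves with the catch.
- catch_r_pad (a point): The same point on the -y catch.
- stand: Steel drip stand fixed to the bench: tray 80 (x) x 64 (y) x 8 thick with one upright slot in the middle, walls up to 36 mm high. Origin centre of its underside. The slot is 5.5 mm wide along the stand's x and holds the slide carrier standing on the tray (z = 8 mm).
- carrier: Slide carrier, 35 g, upright in the stand: flat framed slide 4 thick (x) x 32 wide (y) x 58 high, above it a black tab 10 thick (x) x 22 wide (y), 58 to 86 mm up. Origin centre of its underside, z up; a half turn changes nothing. Home in the cassette it stands on the slot's floor, its x along the cassette's x, the tab 62 to 90 mm above the cassette's underside.
- vial: Bystander, to be left alone: small capped glass sample vial, 28 mm across, 60 high, standing between dock and stand. Origin centre of its underside.
- tube_rack: Bystander, to be left alone: cardboard rack full of black-capped tubes, 102 x 217 x 97 high, at the back. Origin centre of its underside.
- swab_box: Bystander, to be left alone: low open cardboard box of wrapped swabs, 100 x 170 x 50 high, at the back. Origin centre of its underside.
- sprayer: Bystander, to be left alone: spray bottle, 60 mm across, 180 high, at the right. Origin centre of its underside.
- towel_box: Bystander, to be left alone: white pack of paper towels, 120 x 210 x 75 high, at the left. Origin centre of its underside.
- reagent: Bystander, to be left alone: brown glass reagent bottle, 64 mm across, 130 high, at the left. Origin centre of its underside.

How it is judged:
By the outcome, as a careful person would: the job done as asked, in the order asked, and still so for the second after the job is handed in, while the arm keeps its last pose, push and grip.
It also fails if it takes over 59 s, if anything falls off the work surface, if the arm or the gripper's body presses on something with over 40 N, if the wrist force passes 120 N, or if a joint passes its speed limit or range.

## Robot

A 6-joint arm with a two-finger parallel gripper is mounted at the origin on the work surface. World frame = base frame: x ahead of the robot, y to its left, z up, the work surface at z = 0. Lengths are in mm, angles in rad, forces in N, time in s.
With the tool pointing down it reaches from about 350 to 725 mm from the base axis. Payload 6 kg.
Tool frame: the origin (TCP) lies at the very end of the fingers, on their centre line; the grasp point (between the pads) lies 19 mm behind it; z points along the fingers, y is the line along which they close (so a half turn about z gives the same grasp; the last joint's range is limited). The gripper opens to 85 mm and grips with 20 to 120 N. Pads are 22 mm wide; open, the fingers measure 114 mm over their backs; the gripper's body (76 mm by 85 mm) begins 54 mm behind the grasp point. The pads swing forward as they close: fully open they stand 13 mm farther back than shut.
Start: joints at [0.334, 0.04, 0.085, 0, -1.615, -0.334], TCP at [599.978, 0.018, 231.261] pointing down, gripper open.
Joint ranges: [-2.56, 2.56], [-1.29, 2.01], [-1.08, 1.49], [-3.29, 1.98], [-2.81, -0.18], [-2.99, 2.99]. Speed limits (rad/s): [2.57, 2.57, 3.01, 3.14, 3.14, 3.14].

## Interface

Orientations are given as a 3x3 rotation matrix whose columns are the frame's x, y, z axes.
In Python, from station import env, imaging, job gives the robot as it stands (env), with the cameras (imaging) and the job (job).
- The arm moves only by the tool run_rows, called after ">>>" by a JSON object that holds its "op" and its "data". Schema: {"type":"object","properties":{"rows":{"type":"array","items":{"type":"object","properties":{"turn_vec":{"type":"array","items":{"type":"number"},"minItems":3,"maxItems":3},"d":{"type":"array","items":{"type":"number"},"minItems":3,"maxItems":3},"aperture":{"type":"number"}},"additionalProperties":false,"required":["aperture"]},"minItems":1,"maxItems":20},"clamp_n":{"type":"number"},"only":{"type":"string"},"quiet":{"type":"boolean"},"lines":{"type":"string"}},"required":["rows"],"additionalProperties":false}. rows is a list of rows, 1 to 20 of them, each an object with the fields turn_vec (a list: a rotation vector rx, ry, rz in units of 0.1 rad), d (a list: dx, dy, dz in units of 25 mm), aperture (the finger opening in mm); a field left out counts as zero (the opening has to be given); each row is the pose to reach, as a shift and turn from the pose commanded when the call began, along the tool's axes at that moment; what a row does not reach only later rows make up. A row lasts 1/12 s, in which the tool goes at most 41.7 mm and 0.125 rad, less where a joint would pass 70% of its speed; a pose out of reach is approached as far as the arm can. The fingers move at their own pace and stop on an object; clamp_n is the grip in N (left out, the last holds). Time passes only in rows, so rows that do not move let the fingers close. The tool returns the time, the measured TCP pose, the force, the opening and the grip force at its end. only (a regular expression) keeps the lines of the reply that match it, lines (a string "A,B") keeps lines A to B, and quiet returns only ok. Input that does not fit is refused with a message, and nothing moves.
- env.read_state(): the state, without advancing time (a new reading comes with each control period).
- imaging.snapshot(name): name is "scene" or "side" or "wrist"; returns the picture (384x512x3 uint8, red, green, blue); there is no depth.
- imaging.camera_model(name): a dict with "camera_matrix" (3x3 intrinsics, pixels), "R" (3x3) and "t" (3): a world point X has camera coordinates R X + t. Camera axes: x right, y down, z forward; pixel columns grow to the right and rows downward; lengths in mm; the calibration is good to about 2 mm. A picture is of the moment at which its call begins: read the wrist's pose just before it. camera_model takes no time and is no camera call; for the wrist camera it gives the pose at the moment of the call.
- job.finish_job(): hands the job in; it is judged then, once.
The state is a dict: "time": time; "joint_pos": joint angles; "joint_velocities": joint speeds; "joint_efforts": joint torques, N m; "eef_pos": TCP position; "tool_rot": TCP orientation; "ft_force": force on the tool from outside, world axes, zero at the start; "moment": the same for the moment, N m; "opening": finger opening in mm; "finger_force": force on a finger pad.
Only numpy, scipy, OpenCV 4.12 (cv2) and the standard library are available. Lean on these libraries where they do the work, as an engineer would, in place of code of your own. Each camera call takes 0.05 s, during which the arm holds its last target. There are 200 camera calls.

## Working session

There is one attempt and no reset: what is moved stays moved. The work goes in short steps, Python scripts to look and compute and a tool call to move; the robot and the scene stay as the last step left them, time stands still between calls to the robot, and variables do not carry over. Pictures are saved under pics/ and viewed, at most 10 in all, crops included, and the job is handed in when it is done.

```bash
ls; mkdir -p pics; python3 - <<'E'
from station import env, imaging, job
import cv2,numpy as np
for n in("scene","side","wrist"):
    cm=imaging.camera_model(n); im=imaging.snapshot(n)
    cv2.imwrite(f"pics/{n}0.png",im[:,:,::-1])
    print(n,np.round(cm["camera_matrix"],1).tolist(),np.round(cm["R"],3).tolist(),np.round(cm["t"],1), -np.array(cm["R"]).T@cm["t"])
s=env.read_state();print(s["time"],s["eef_pos"],np.round(s["tool_rot"],3))
a=[cv2.imread(f"pics/{n}0.png") for n in("scene","side")]
E
```

```text
pics
station.py
scene [[482.8, 0.0, 252.5], [0.0, 482.8, 189.2], [0.0, 0.0, 1.0]] [[0.55, 0.835, 0.015], [0.586, -0.373, -0.719], [-0.595, 0.404, -0.695]] [-368.6 -289.2 1879. ] [1490.41670005 -559.08039332 1102.78046691]
side [[362.4, 0.0, 253.8], [0.0, 362.4, 191.0], [0.0, 0.0, 1.0]] [[-0.871, -0.491, 0.022], [-0.265, 0.431, -0.862], [0.414, -0.757, -0.506]] [528.7 221.2 963.7] [120.07070723 893.45096257 666.69247246]
wrist [[315.2, 0.0, 249.4], [0.0, 315.2, 194.1], [0.0, 0.0, 1.0]] [[-1.0, -0.0, 0.003], [0.001, 0.954, 0.299], [-0.003, 0.299, -0.954]] [598.6 -39.2 381.1] [599.75622273 -76.3608255  373.61815316]
0.15 [5.99760693e+02 5.95941837e-02 2.30526011e+02] [[-0.    -1.    -0.001]
 [-1.     0.    -0.   ]
 [ 0.     0.001 -1.   ]]
```

View pics/scene0.png

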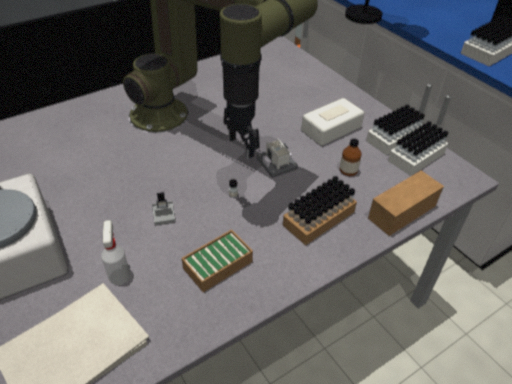

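View pics/side0.png

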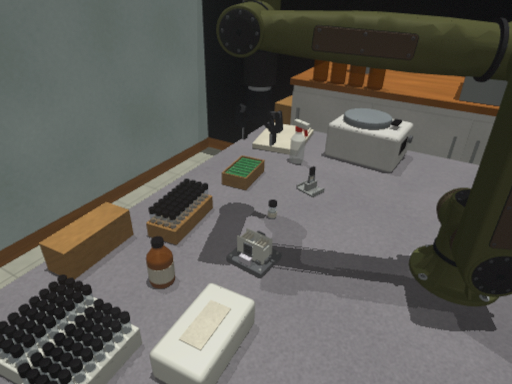

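View pics/wrist0.png

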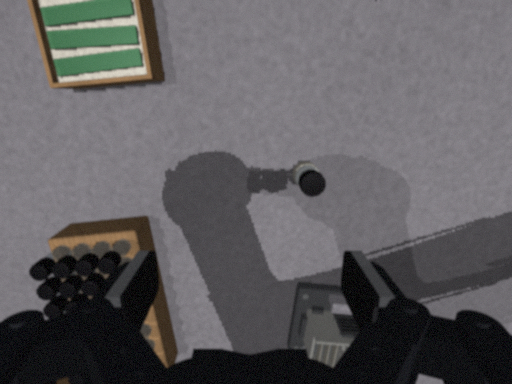

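The scene view shows the stand and black tab at (162,205), the vial at (234,188) and the dock with cassette at (279,157). In the side view the stand is at (311,183) and the dock at (253,250). The wrist view shows the dock only partly, at (325,320).

```bash
cat > h.py <<'E'
from station import env, imaging, job
import cv2,numpy as np
def ray(n,px,cm=None):
    cm=cm or imaging.camera_model(n); K,R,t=[np.array(cm[k]) for k in("camera_matrix","R","t")]
    return -R.T@t, R.T@np.linalg.solve(K,[px[0],px[1],1.])
def onz(n,px,z,cm=None):
    c,d=ray(n,px,cm); return c+d*(z-c[2])/d[2]
def two(r):
    A=np.zeros((3,3));b=np.zeros(3)
    for c,d in r:
        d=d/np.linalg.norm(d);P=np.eye(3)-np.outer(d,d);A+=P;b+=P@c
    return np.linalg.solve(A,b)
E
python3 - <<'E'
from h import *
print("tab",two([ray("scene",(161,196)),ray("side",(312,171))]))
print("vial",onz("scene",(234,182),60),onz("side",(272,204),60),onz("wrist",(311,183),60))
print("dock",onz("scene",(279,155),60),onz("side",(255,240),60))
E
python3 - <<'E'
import cv2
a=cv2.imread('pics/scene0.png');b=cv2.imread('pics/side0.png')
f=lambda i,x,y:cv2.resize(i[y:y+65,x:x+65],(400,400),interpolation=cv2.INTER_CUBIC)
cv2.imwrite('pics/crop.png',cv2.hconcat([f(a,245,120),f(b,222,212)]))
E
```

```text
tab [ 491.96156855 -212.14935686   80.99919981]
vial [538.46771327  16.00365396  60.        ] [528.40079501  26.29688898  60.        ] [535.31515394   9.9799043   60.        ]
dock [506.75130692 213.31382818  60.        ] [485.68678054 211.27526372  60.        ]
```

View pics/crop.png

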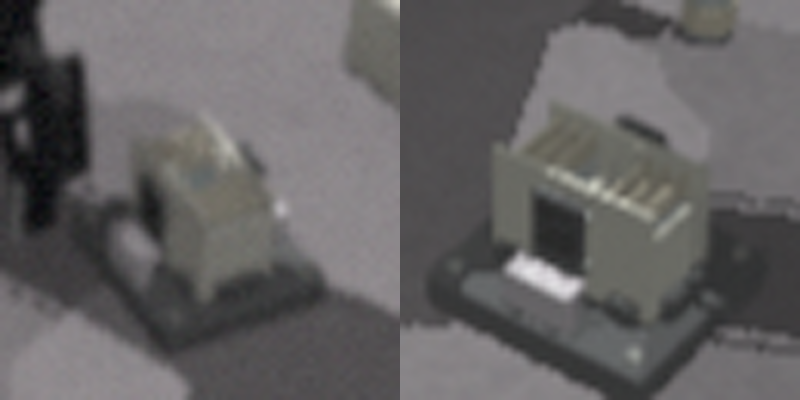

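The scene crop shows the cassette with its long axis turned slightly from the bench axes. The slides and the bright catch lugs are visible. I'll look from above with the wrist camera next.

Careful with the scale: shifts go in units of 25 mm and turns go in units of 0.1 rad. That gives: -190 mm is -7.6, 105 mm is 4.2.

>>> {"op": "run_rows", "data": {"rows": [{"d":[-2.4,1.4,-0.4],"aperture":85},{"d":[-3.6,2.12,-0.6],"aperture":85},{"d":[-4.8,2.8,-0.8],"aperture":85},{"d":[-6,3.4,-1],"aperture":85},{"d":[-7,3.88,-1.2],"aperture":85},{"d":[-7.6,4.2,-1.2],"aperture":85},{"d":[-7.6,4.2,-1.2],"aperture":85},{"d":[-7.6,4.2,-1.2],"aperture":85},{"d":[-7.6,4.2,-1.2],"aperture":85}]}}

```text
time: 0.9
eef_pos: [495.0, 189.7, 261.0]
tool_rot: [[0.0, -1.0, -0.001], [-1.0, -0.0, -0.0], [0.0, 0.001, -1.0]]
ft_force: [0.0, -0.7, 1.2]
opening: 85.1
finger_force: 0.0
```

```bash
python3 - <<'E'
from h import *
import pickle
cm=imaging.camera_model("wrist");im=imaging.snapshot("wrist");pickle.dump(cm,open("dock.pkl","wb"))
cv2.imwrite("pics/dockraw.png",im[:,:,::-1])
cv2.imwrite("pics/dock.png",cv2.resize(im[60:335,90:457,::-1],None,fx=2.17,fy=2.17,interpolation=cv2.INTER_CUBIC))
E
```

```text
(no output)
```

View pics/dock.png

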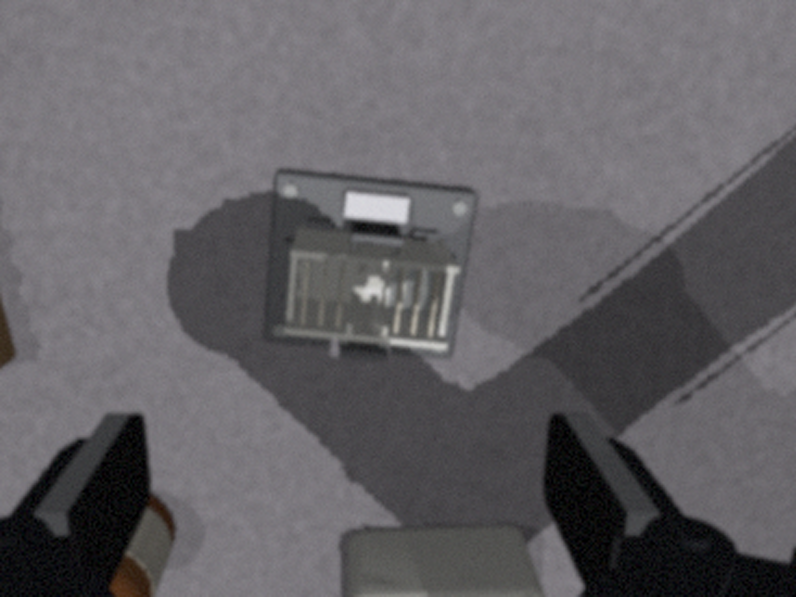

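The dock image shows the plate corners at crop px about (276,170), (477,189), (453,355) and (265,338). The cassette rim runs from (290,250) to (447,352), yawed a few degrees, with the bright gap of the middle slot near (375,290). I'll take a closer look.

>>> {"op": "run_rows", "data": {"rows": [{"d":[-0.4,0,1.2],"aperture":85},{"d":[-0.8,0,2.6],"aperture":85},{"d":[-1.12,0,3.6],"aperture":85},{"d":[-1.12,0,3.6],"aperture":85},{"d":[-1.12,0,3.6],"aperture":85},{"d":[-1.12,0,3.6],"aperture":85}]}}

```text
time: 1.45
eef_pos: [496.1, 217.3, 173.5]
tool_rot: [[-0.001, -1.0, 0.002], [-1.0, 0.001, 0.0], [-0.0, -0.002, -1.0]]
ft_force: [0.8, 0.2, 0.4]
opening: 84.6
finger_force: 0.0
```

```bash
python3 - <<'E'
from h import *
import pickle
cm=imaging.camera_model("wrist");im=np.mean([imaging.snapshot("wrist") for _ in range(3)],0).astype(np.uint8);pickle.dump(cm,open("dock.pkl","wb"))
cv2.imwrite("pics/dockraw2.png",im[:,:,::-1])
cv2.imwrite("pics/dock2.png",cv2.resize(im[110:270,150:360,::-1],None,fx=3.75,fy=3.75,interpolation=cv2.INTER_CUBIC))
E
```

```text
(no output)
```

View pics/dock2.png

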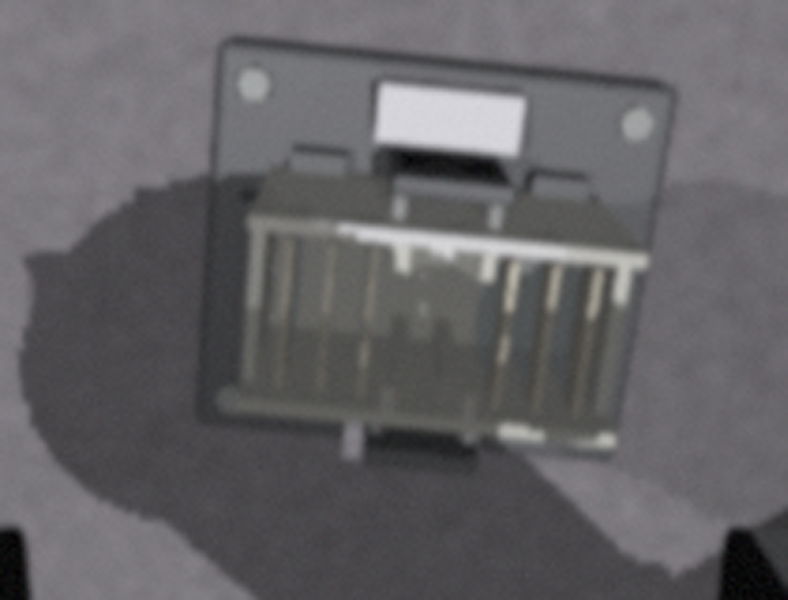

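The close view shows the rim corners at crop px about (250,214), (648,258), (615,448) and (218,404). The empty slot is near (435,335), and the fixing screws are at (254,85) and (638,124).

```bash
python3 - <<'E'
from h import *
import pickle
cm=pickle.load(open("dock.pkl","rb"))
f=lambda p,z:onz(0,(p[0]/3.75+150-.4,p[1]/3.75+110-.4),z,cm)[:2]
P=np.array([f(p,76) for p in[(250,214),(648,258),(615,448),(218,404)]])
print(P.round(1),P.mean(0),[np.linalg.norm(P[i]-P[(i+1)%4]).round(1) for i in range(4)])
for a,b in((0,1),(3,2),(0,3),(1,2)): d=P[b]-P[a];print(np.degrees(np.arctan2(d[1],d[0])))
D=np.array([f(p,18) for p in[(225,38),(675,88),(200,420)]])
print(D, D[1]/2+D[2]/2,np.linalg.norm(D[1]-D[0]),np.linalg.norm(D[2]-D[0]))
d=D[1]-D[0];print(np.degrees(np.arctan2(d[1],d[0])))
print([f(p,18).round(1) for p in[(254,85),(638,124)]])
E
```

```text
[[521.6 193.9]
 [438.3 203.4]
 [442.6 246.8]
 [530.  236.3]] [483.15731329 220.10919756] [np.float64(83.9), np.float64(43.6), np.float64(88.0), np.float64(43.2)]
173.51220958305993
173.1683548995934
78.83513449349975
84.3052868611648
[[532.68019974 162.46603801]
 [420.80991201 174.72311727]
 [543.40738852 263.98765115]] [482.10865027 219.35538421] 112.53975860712006 102.08677932444375
173.74732270550444
[array([525.9, 173.9]), array([429.5, 183.7])]
```

Converted, 430 mm is 17.2, 420 mm is 16.8.

>>> {"op": "run_rows", "data": {"rows": [{"d":[1.2,0,-1.2],"aperture":85},{"d":[2.8,0,-2.8],"aperture":85},{"d":[4.4,0,-3.6],"aperture":85},{"d":[6,0,-3.6],"aperture":85},{"d":[7.6,0,-3.6],"aperture":85},{"d":[9.2,0,-3.6],"aperture":85},{"d":[10.8,0,-3.6],"aperture":85},{"d":[12.4,0,-3.6],"aperture":85},{"d":[14,0,-3.2],"aperture":85},{"d":[15.6,0,-2.4],"aperture":85},{"d":[16.8,0,-1.6],"aperture":85},{"d":[17.2,0,-1.2],"aperture":85},{"d":[17.2,0,-1.2],"aperture":85},{"d":[17.2,0,-1.2],"aperture":85},{"d":[17.2,0,-1.2],"aperture":85}]}}

```text
time: 2.85
eef_pos: [495.5, -212.0, 203.1]
tool_rot: [[-0.0, -1.0, 0.002], [-1.0, 0.0, -0.001], [0.001, -0.002, -1.0]]
ft_force: [0.4, 0.8, -0.3]
opening: 84.8
finger_force: 0.0
```

```bash
python3 - <<'E'
from h import *
import pickle
cm=imaging.camera_model("wrist");im=np.mean([imaging.snapshot("wrist") for _ in range(3)],0).astype(np.uint8);pickle.dump(cm,open("stand.pkl","wb"))
cv2.imwrite("pics/standraw.png",im[:,:,::-1])
cv2.imwrite("pics/stand.png",cv2.resize(im[90:290,120:386,::-1],None,fx=3,fy=3,interpolation=cv2.INTER_CUBIC))
E
```

```text
(no output)
```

View pics/stand.png

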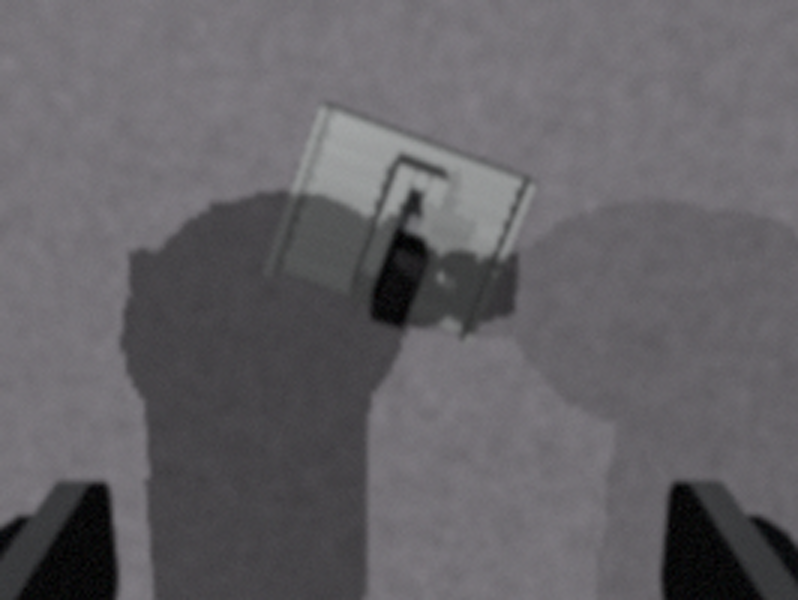

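The stand tray corners are at crop px (325,103), (532,182), (463,335) and (272,272), yawed about 20°. The black tab runs from about (412,235) down to (388,325).

```bash
python3 - <<'E'
from h import *
import pickle
cm=pickle.load(open("stand.pkl","rb"))
f=lambda p,z:onz(0,(p[0]/3+120-.3,p[1]/3+90-.3),z,cm)[:2]
P=np.array([f(p,8) for p in[(325,103),(532,182),(463,335),(272,272)]])
print(P.round(1),P.mean(0),[np.linalg.norm(P[i]-P[(i+1)%4]).round(1) for i in range(4)])
for a,b in((0,1),(3,2),(0,3),(1,2)): d=P[b]-P[a];print(np.degrees(np.arctan2(d[1],d[0])))
im=cv2.imread("pics/standraw.png").max(2)
m=(im<38).astype(np.uint8); m[:150]=0;m[205:]=0;m[:,:230]=0;m[:,285:]=0
n,l,s,c=cv2.connectedComponentsWithStats(m);i=1+s[1:,4].argmax();print(s[i],c[i])
q=cv2.minAreaRect(np.argwhere(l==i)[:,::-1].astype(np.float32));b=cv2.boxPoints(q);print(q,b)
for p in b: print(onz(0,p,94,cm)[:2],onz(0,p,66,cm)[:2])
E
```

```text
[[ 517.8 -259.7]
 [ 443.9 -231.9]
 [ 467.4 -173.9]
 [ 538.6 -198.4]] [ 491.92194029 -215.97438786] [np.float64(78.9), np.float64(62.6), np.float64(75.3), np.float64(64.7)]
159.3718640654968
160.97631332929046
71.21326271377386
68.0153143362731
[244 166  19  33 382] [252.47382199 182.85602094]
((252.65325927734375, 182.32846069335938), (13.755157470703125, 30.927743911743164), 19.983104705810547) [[240.90509 194.51094]
 [251.47443 165.44527]
 [264.40143 170.14598]
 [253.83209 199.21165]]
[ 502.32157426 -209.01797744] [ 503.14138191 -200.21986339]
[ 493.50329659 -233.87622088] [ 493.3448658  -227.83570757]
[ 482.9019918  -229.95592925] [ 481.56752595 -223.48052604]
[ 491.45361643 -204.86862071] [ 491.06780838 -195.61020587]
```

Converted, 131 mm is 5.24, 4.5 mm is 0.18, 0.354 rad is 3.54.

>>> {"op": "run_rows", "data": {"rows": [{"turn_vec":[0,0,1.2],"d":[0.18,0.1,0.8],"aperture":50},{"turn_vec":[0,0,2.4],"d":[0.18,0.1,1.6],"aperture":50},{"turn_vec":[0,0,3.54],"d":[0.18,0.1,2.6],"aperture":50},{"turn_vec":[0,0,3.54],"d":[0.18,0.1,3.4],"aperture":50},{"turn_vec":[0,0,3.54],"d":[0.18,0.1,4],"aperture":50},{"turn_vec":[0,0,3.54],"d":[0.18,0.1,4.6],"aperture":50},{"turn_vec":[0,0,3.54],"d":[0.18,0.1,5],"aperture":50},{"turn_vec":[0,0,3.54],"d":[0.18,0.1,5.24],"aperture":50},{"turn_vec":[0,0,3.54],"d":[0.18,0.1,5.24],"aperture":50},{"turn_vec":[0,0,3.54],"d":[0.18,0.1,5.24],"aperture":50},{"turn_vec":[0,0,3.54],"d":[0.18,0.1,5.24],"aperture":50}], "clamp_n": 25}}

```text
time: 3.92
eef_pos: [493.2, -216.5, 71.6]
tool_rot: [[-0.346, -0.938, 0.002], [-0.938, 0.346, -0.001], [-0.0, -0.002, -1.0]]
ft_force: [0.7, -0.6, -0.1]
opening: 49.9
finger_force: 0.0
```

```bash
python3 - <<'E'
from h import *
im=imaging.snapshot("wrist");cv2.imwrite("pics/g.png",im[:,:,::-1])
E
```

```text
(no output)
```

View pics/g.png

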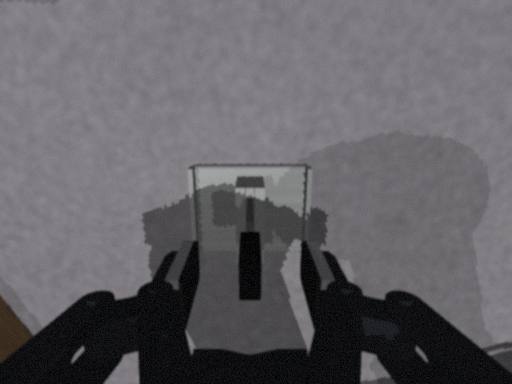

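The tab is centred at column 250 between fingertips at columns 198 and 302, with the tray square to the image. I'll close the fingers.

>>> {"op": "run_rows", "data": {"rows": [{"aperture":5},{"aperture":5},{"aperture":5},{"aperture":5},{"aperture":5},{"aperture":5},{"aperture":5},{"aperture":5}], "clamp_n": 40}}

```text
time: 4.63
eef_pos: [492.7, -216.6, 70.7]
tool_rot: [[-0.347, -0.938, 0.001], [-0.938, 0.347, -0.0], [0.0, -0.001, -1.0]]
ft_force: [-0.4, -0.8, 3.0]
opening: 9.1
finger_force: 41.9
```

Converted, -110 mm is -4.4, -70 mm is -2.8.

>>> {"op": "run_rows", "data": {"rows": [{"d":[0,0,-0.4],"aperture":5},{"d":[0,0,-1],"aperture":5},{"d":[0,0,-1.8],"aperture":5},{"d":[0,0,-2.8],"aperture":5},{"d":[0,0,-3.8],"aperture":5},{"d":[0,0,-4.4],"aperture":5},{"d":[0,0,-4.4],"aperture":5}]}}

```text
time: 5.22
eef_pos: [493.6, -217.0, 185.1]
tool_rot: [[-0.347, -0.938, 0.006], [-0.938, 0.347, -0.002], [-0.0, -0.006, -1.0]]
ft_force: [-0.2, -0.4, 0.3]
opening: 9.2
finger_force: 41.6
```

>>> {"op": "run_rows", "data": {"rows": [{"d":[-0.8,0.32,0],"aperture":5},{"d":[-2,0.8,0],"aperture":5},{"d":[-3.52,1.4,0],"aperture":5},{"d":[-5.04,2,0],"aperture":5},{"d":[-6.56,2.6,0],"aperture":5},{"d":[-8.08,3.2,0],"aperture":5},{"turn_vec":[0,0,-0.5],"d":[-9.6,3.8,0],"aperture":5},{"turn_vec":[0,0,-1],"d":[-11.12,4.4,0],"aperture":5},{"turn_vec":[0,0,-1.5],"d":[-12.64,5,0],"aperture":5},{"turn_vec":[0,0,-2],"d":[-14,5.56,0],"aperture":5},{"turn_vec":[0,0,-2.43],"d":[-15.2,6.04,0],"aperture":5},{"turn_vec":[0,0,-2.43],"d":[-15.92,6.32,0],"aperture":5},{"turn_vec":[0,0,-2.43],"d":[-16.228,6.424,0],"aperture":5},{"turn_vec":[0,0,-2.43],"d":[-16.228,6.424,0],"aperture":5},{"turn_vec":[0,0,-2.43],"d":[-16.228,6.424,0],"aperture":5},{"turn_vec":[0,0,-2.43],"d":[-16.228,6.424,0],"aperture":5}]}}

```text
time: 6.55
eef_pos: [482.5, 218.7, 180.2]
tool_rot: [[-0.112, -0.994, -0.0], [-0.994, 0.112, -0.0], [0.0, 0.0, -1.0]]
ft_force: [-0.3, 0.4, 0.4]
opening: 9.4
finger_force: 41.5
```

```bash
python3 - <<'E'
from h import *
import pickle
cm=imaging.camera_model("wrist");im=np.mean([imaging.snapshot("wrist") for _ in range(3)],0).astype(np.uint8);pickle.dump(cm,open("ins.pkl","wb"))
cv2.imwrite("pics/insraw.png",im[:,:,::-1])
cv2.imwrite("pics/ins.png",cv2.resize(im[120:300,130:370,::-1],None,fx=3.3,fy=3.3,interpolation=cv2.INTER_CUBIC))
E
```

```text
(no output)
```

View pics/ins.png

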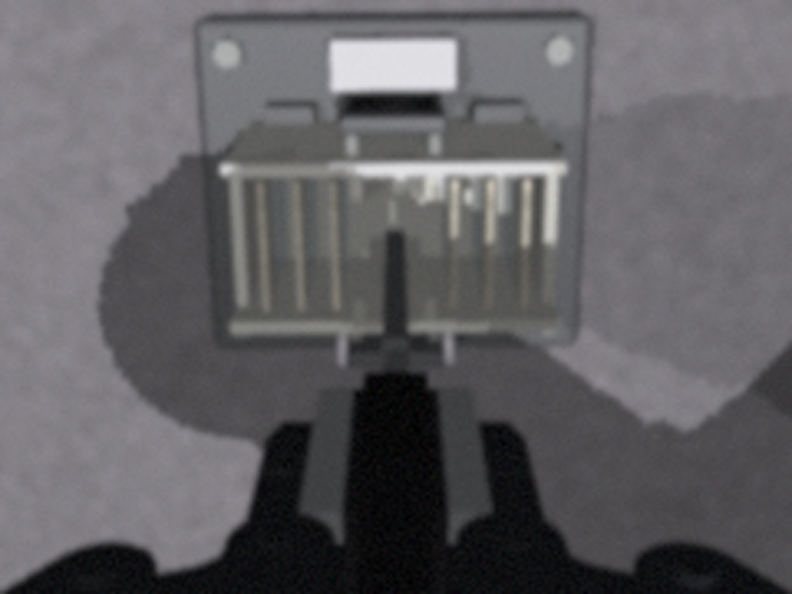

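The carrier hangs at column about 396 and the cassette centre is at about 394, with yaw matching. Its near bottom edge is at row 232, and the near rim edge is at row 165. I'll check the y alignment.

```bash
python3 - <<'E'
from h import *
import pickle
cm=pickle.load(open("ins.pkl","rb"))
T=np.array([482.5,218.7]);X=np.array([.994,-.112]);Y=np.array([.112,.994])
def f(p,z):
    w=onz(0,(p[0]/3.3+130-.35,p[1]/3.3+120-.35),z,cm)[:2]-T; return (w@X).round(1),(w@Y).round(1)
print("carrier near bottom",f((396,232),118))
for p in[(220,164),(568,162),(230,334)]:print("rim",f(p,76))
for p in[(226,54),(559,50),(331,39),(458,39)]:print("plate/lug",f(p,18),f(p,38))
for p in[(196,18),(592,14)]:print("corner",f(p,18))
E
```

```text
carrier near bottom (np.float64(-0.6), np.float64(-15.1))
rim (np.float64(42.1), np.float64(-19.8))
rim (np.float64(-42.6), np.float64(-20.3))
rim (np.float64(41.7), np.float64(24.7))
plate/lug (np.float64(48.6), np.float64(-39.3)) (np.float64(45.4), np.float64(-41.7))
plate/lug (np.float64(-48.3), np.float64(-40.5)) (np.float64(-45.1), np.float64(-42.8))
plate/lug (np.float64(18.0), np.float64(-43.6)) (np.float64(16.8), np.float64(-45.7))
plate/lug (np.float64(-18.8), np.float64(-43.6)) (np.float64(-17.6), np.float64(-45.7))
corner (np.float64(56.7), np.float64(-49.5))
corner (np.float64(-57.3), np.float64(-50.7))
```

Converted, 70 mm is 2.8, 62 mm is 2.48, -0.008 rad is -0.08.

>>> {"op": "run_rows", "data": {"rows": [{"turn_vec":[0,0,-0.08],"d":[-0.04,-0.012,0.48],"aperture":5},{"turn_vec":[0,0,-0.08],"d":[-0.04,-0.012,1.04],"aperture":5},{"turn_vec":[0,0,-0.08],"d":[-0.04,-0.012,1.52],"aperture":5},{"turn_vec":[0,0,-0.08],"d":[-0.04,-0.012,1.84],"aperture":5},{"turn_vec":[0,0,-0.08],"d":[-0.04,-0.012,2.16],"aperture":5},{"turn_vec":[0,0,-0.08],"d":[-0.04,-0.012,2.48],"aperture":5},{"turn_vec":[0,0,-0.08],"d":[-0.04,-0.012,2.8],"aperture":5},{"turn_vec":[0,0,-0.08],"d":[-0.04,-0.012,2.8],"aperture":5},{"turn_vec":[0,0,-0.08],"d":[-0.04,-0.012,2.8],"aperture":5}]}}

```text
time: 7.45
eef_pos: [482.8, 220.6, 110.0]
tool_rot: [[-0.103, -0.995, -0.0], [-0.995, 0.103, -0.001], [0.001, 0.0, -1.0]]
ft_force: [-0.8, -0.2, 0.2]
opening: 9.4
finger_force: 41.5
```

Free of contact and 28 mm inside the mouth. I'll continue down to the floor.

>>> {"op": "run_rows", "data": {"rows": [{"d":[0,0,0.24],"aperture":5},{"d":[0,0,0.48],"aperture":5},{"d":[0,0,0.68],"aperture":5},{"d":[0,0,0.84],"aperture":5},{"d":[0,0,0.96],"aperture":5},{"d":[0,0,1],"aperture":5},{"d":[0,0,1],"aperture":5},{"d":[0,0,1],"aperture":5}]}}

```text
time: 8.12
eef_pos: [483.0, 220.7, 85.4]
tool_rot: [[-0.103, -0.995, 0.0], [-0.995, 0.103, 0.0], [-0.0, -0.0, -1.0]]
ft_force: [0.5, -0.7, -0.3]
opening: 9.3
finger_force: 41.5
```

>>> {"op": "run_rows", "data": {"rows": [{"d":[0,0,0.04],"aperture":5},{"d":[0,0,0.04],"aperture":5},{"d":[0,0,0.04],"aperture":5}]}}

```text
time: 8.37
eef_pos: [483.1, 220.8, 84.7]
tool_rot: [[-0.103, -0.995, 0.001], [-0.995, 0.103, 0.0], [-0.0, -0.001, -1.0]]
ft_force: [-0.0, 0.7, -0.2]
opening: 9.3
finger_force: 41.7
```

Converted, 1.4 mm is 0.056, 0.7 mm is 0.028.

>>> {"op": "run_rows", "data": {"rows": [{"d":[0,0,0.028],"aperture":5},{"d":[0,0,0.056],"aperture":5},{"d":[0,0,0.056],"aperture":5},{"d":[0,0,0.056],"aperture":5}]}}

```text
time: 8.7
eef_pos: [483.4, 220.9, 84.6]
tool_rot: [[-0.103, -0.995, 0.002], [-0.995, 0.103, 0.001], [-0.001, -0.002, -1.0]]
ft_force: [-2.4, 0.2, 8.6]
opening: 9.3
finger_force: 42.7
```

The carrier met the floor at TCP z 84.6, as expected, so it is home. I'll release it and back off straight up.

Converted, -90 mm is -3.6, -60 mm is -2.4.

>>> {"op": "run_rows", "data": {"rows": [{"aperture":30},{"aperture":30},{"aperture":30},{"aperture":30},{"aperture":30},{"d":[0,0,-0.6],"aperture":30},{"d":[0,0,-1.4],"aperture":30},{"d":[0,0,-2.4],"aperture":50},{"d":[0,0,-3.6],"aperture":85},{"d":[0,0,-3.6],"aperture":85},{"d":[0,0,-3.6],"aperture":85},{"d":[0,0,-3.6],"aperture":85}]}}

```text
time: 9.7
eef_pos: [482.6, 220.7, 172.2]
tool_rot: [[-0.103, -0.995, -0.001], [-0.995, 0.103, 0.0], [0.0, 0.001, -1.0]]
ft_force: [0.0, 0.2, -0.0]
opening: 85.3
finger_force: 0.0
```

```bash
python3 - <<'E'
from h import *
import pickle
print(env.read_state()["joint_pos"])
cm=imaging.camera_model("wrist");im=np.mean([imaging.snapshot("wrist") for _ in range(3)],0).astype(np.uint8);pickle.dump(cm,open("ins.pkl","wb"))
cv2.imwrite("pics/rel.png",cv2.resize(im[120:300,130:370,::-1],None,fx=3.3,fy=3.3,interpolation=cv2.INTER_CUBIC))
E
```

```text
[ 8.07769091e-01 -1.43702908e-01 -1.99072392e-01 -7.25938780e-04
 -1.51603607e+00 -9.10766476e-01]
```

View pics/rel.png

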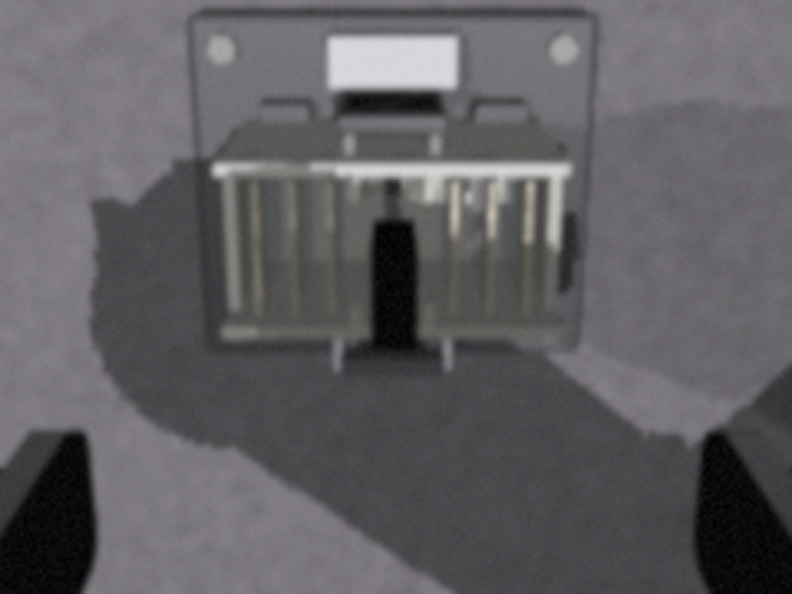

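The tab stands alone in the slot at column 394, released and centred on the rim (213 to 572). Next I'll check clearance to the towel box and reagent bottle, and turn 90° at height.

>>> {"op": "run_rows", "data": {"rows": [{"turn_vec":[0,0,-1.2],"aperture":85},{"turn_vec":[0,0,-2.4],"aperture":85},{"turn_vec":[0,0,-3.6],"aperture":85},{"turn_vec":[0,0,-4.8],"aperture":85},{"turn_vec":[0,0,-6],"aperture":85},{"turn_vec":[0,0,-7.2],"aperture":85},{"turn_vec":[0,0,-8.4],"aperture":85},{"turn_vec":[0,0,-9.6],"aperture":85},{"turn_vec":[0,0,-10.8],"aperture":85},{"turn_vec":[0,0,-12],"aperture":85},{"turn_vec":[0,0,-13.2],"aperture":85},{"turn_vec":[0,0,-14.4],"aperture":85},{"turn_vec":[0,0,-15.71],"aperture":85},{"turn_vec":[0,0,-15.71],"aperture":85},{"turn_vec":[0,0,-15.71],"aperture":85}]}}

```text
time: 11.1
eef_pos: [482.7, 220.5, 172.1]
tool_rot: [[0.994, -0.106, -0.001], [-0.106, -0.994, -0.001], [-0.001, 0.001, -1.0]]
ft_force: [-0.5, 0.5, -0.6]
opening: 85.2
finger_force: 0.0
```

```bash
python3 - <<'E'
from h import *
print("reagent",onz("scene",(352,144),130),onz("side",(157,242),130))
print("towel near",onz("side",(254,298),75),onz("side",(213,290),75),onz("scene",(303,122),75),onz("scene",(338,102),75))
im=np.mean([imaging.snapshot("wrist") for _ in range(3)],0).astype(np.uint8)
cv2.imwrite("pics/pre.png",im[:,:,::-1])
E
```

```text
reagent [654.03270055 393.02392039 130.        ] [636.38567243 414.75588971 130.        ]
towel near [380.78430095 403.68745053  75.        ] [469.58503149 429.40215554  75.        ] [417.21685034 382.38657674  75.        ] [386.70387581 573.04196692  75.        ]
```

View pics/pre.png

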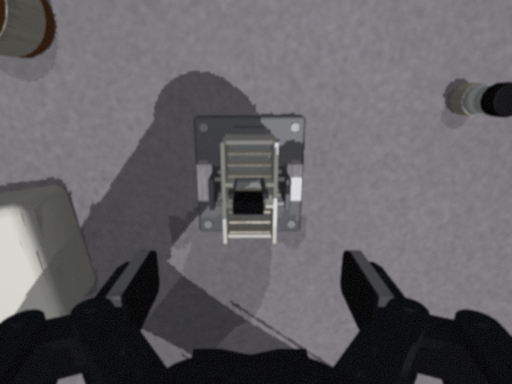

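The cassette, tab and lugs are all centred at column 249.5, midway between the fingers (159 and 342). The towel box and reagent bottle are well clear, so I'll descend.

>>> {"op": "run_rows", "data": {"rows": [{"d":[0,0,0.6],"aperture":85},{"d":[0,0,1.4],"aperture":85},{"d":[0,0,2.2],"aperture":85},{"d":[0,0,3],"aperture":85},{"d":[0,0,3.68],"aperture":85},{"d":[0,0,4.24],"aperture":85},{"d":[0,0,4.68],"aperture":85},{"d":[0,0,5],"aperture":85},{"d":[0,0,5.16],"aperture":85},{"d":[0,0,5.16],"aperture":85},{"d":[0,0,5.16],"aperture":85}], "clamp_n": 30}}

```text
time: 12.17
eef_pos: [483.2, 220.9, 44.5]
tool_rot: [[0.995, -0.103, 0.001], [-0.103, -0.995, 0.0], [0.001, -0.0, -1.0]]
ft_force: [0.1, -0.3, 0.3]
opening: 84.7
finger_force: 0.0
```

>>> {"op": "run_rows", "data": {"rows": [{"aperture":50},{"aperture":50},{"aperture":50},{"aperture":50},{"aperture":50},{"aperture":50},{"aperture":50},{"aperture":50},{"aperture":50},{"aperture":50}], "clamp_n": 30}}

```text
time: 13.0
eef_pos: [483.9, 220.8, 46.2]
tool_rot: [[0.995, -0.102, 0.003], [-0.102, -0.995, 0.001], [0.003, -0.001, -1.0]]
ft_force: [-1.9, -1.7, 8.4]
opening: 51.1
finger_force: 32.3
```

```bash
python3 - <<'E'
from h import *
a=imaging.snapshot("side")[:,:,::-1];b=imaging.snapshot("wrist")[:,:,::-1];s=env.read_state();print(s["ft_force"],s["opening"],s["eef_pos"],s["moment"])
cv2.imwrite("pics/pinch.png",cv2.hconcat([cv2.resize(a[190:290,205:305],(400,400),interpolation=cv2.INTER_CUBIC),cv2.resize(b[160:360,150:350],(400,400))]))
E
```

```text
[-2.87805217 -2.06535768  7.6955877 ] 50.74401179663031 [483.85781206 220.84054589  46.26052718] [-0.68543734  0.83864901  0.02982373]
```

View pics/pinch.png

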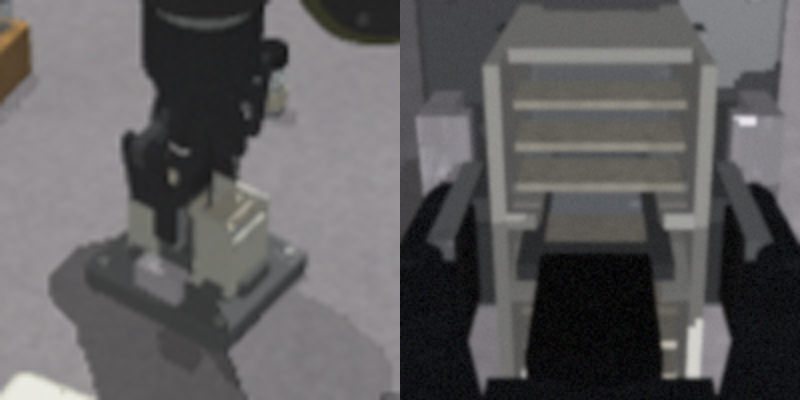

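Both fingers press on the catches and the cassette sits centred between them (columns 485 to 715 in the right half). I'll lift gently and watch the force.

>>> {"op": "run_rows", "data": {"rows": [{"d":[0,0,-0.08],"aperture":50},{"d":[0,0,-0.16],"aperture":50},{"d":[0,0,-0.24],"aperture":50},{"d":[0,0,-0.32],"aperture":50},{"d":[0,0,-0.32],"aperture":50},{"d":[0,0,-0.32],"aperture":50}], "clamp_n": 40}}

```text
time: 13.6
eef_pos: [482.8, 220.7, 51.7]
tool_rot: [[0.995, -0.103, -0.0], [-0.103, -0.995, -0.0], [-0.0, 0.0, -1.0]]
ft_force: [-0.4, 0.7, -1.9]
opening: 50.7
finger_force: 33.3
```

The reading of -1.9 N is the cassette's weight hanging free. Now I'll lift it.

Converted, -160 mm is -6.4, -159 mm is -6.36.

>>> {"op": "run_rows", "data": {"rows": [{"d":[0,0,-0.16],"aperture":50},{"d":[0,0,-0.4],"aperture":50},{"d":[0,0,-0.72],"aperture":50},{"d":[0,0,-1.12],"aperture":50},{"d":[0,0,-1.6],"aperture":50},{"d":[0,0,-2.12],"aperture":50},{"d":[0,0,-2.68],"aperture":50},{"d":[0,0,-3.28],"aperture":50},{"d":[0,0,-3.88],"aperture":50},{"d":[0,0,-4.48],"aperture":50},{"d":[0,0,-5.04],"aperture":50},{"d":[0,0,-5.52],"aperture":50},{"d":[0,0,-5.92],"aperture":50},{"d":[0,0,-6.2],"aperture":50},{"d":[0,0,-6.36],"aperture":50},{"d":[0,0,-6.4],"aperture":50},{"d":[0,0,-6.4],"aperture":50},{"d":[0,0,-6.4],"aperture":50},{"d":[0,0,-6.4],"aperture":50}]}}

```text
time: 15.18
eef_pos: [482.6, 220.6, 211.0]
tool_rot: [[0.995, -0.103, -0.001], [-0.103, -0.995, -0.001], [-0.001, 0.001, -1.0]]
ft_force: [0.1, -0.7, -2.5]
opening: 50.8
finger_force: 33.3
```

```bash
python3 - <<'E'
from h import *
a=imaging.snapshot("side")[:,:,::-1];b=imaging.snapshot("wrist")[:,:,::-1];s=env.read_state();print(s["ft_force"],s["opening"],s["eef_pos"])
cv2.imwrite("pics/up.png",cv2.hconcat([cv2.resize(a[130:290,185:345],(400,400),interpolation=cv2.INTER_CUBIC),cv2.resize(b[160:360,150:350],(400,400))]))
E
```

```text
[-0.03029464 -0.00688403 -2.14436954] 50.85620022361531 [482.71879643 220.58019179 211.27822192]
```

View pics/up.png

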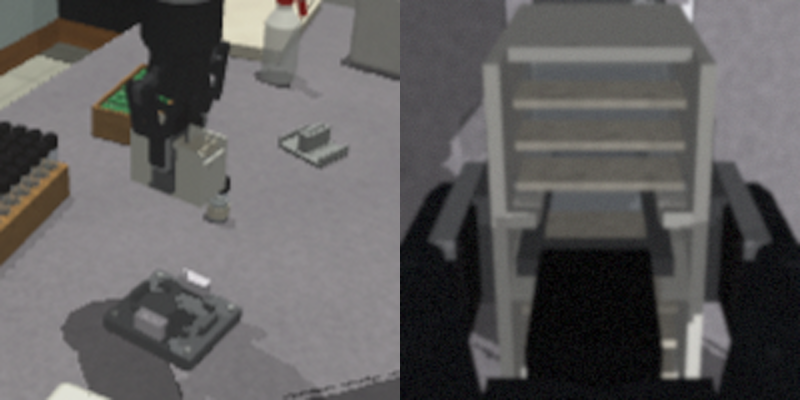

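The cassette is clear of the dock, level and unchanged in the grip, with the tab still in the slot. The vial and the empty stand are in place.

```bash
python3 -c "from station import env, imaging, job;print(job.finish_job())"
```

```text
the job is handed in; nothing more can be done
None
```

The job is handed in at about 15 s: the carrier is home in the middle slot, and the cassette is held level by its pinched catches about 16 cm above the dock; I viewed 13 pictures, over the limit of 10.

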